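# Load the cell tester, turn the tall cell to the terminals and hold

### The arm

A 6-joint arm with a two-finger parallel gripper is mounted at the origin on the work surface. World frame = base frame: x ahead of the robot, y to its left, z up, the work surface at z = 0. Lengths are in m, angles in rad, forces in N, time in s.
With the tool pointing down it reaches from about 0.225 to 0.725 m from the base axis. Payload 3.1 kg.
Tool frame: the origin (TCP) lies midway between the tips of the shut fingers; the grasp point (between the pads) lies 19 mm behind it; z points along the fingers, y is the line along which they close (so a half turn about z gives the same grasp; the last joint's range is limited). The gripper opens to 85 mm and grips with 20 to 120 N. Pads are 22 mm wide; open, the fingers measure 114 mm over their backs; the gripper's body (76 mm by 85 mm) begins 54 mm behind the grasp point. The pads swing forward as they close: fully open they stand 13 mm farther back than shut.
Start: joints at [-1.364, 0.048, 0.099, 1.622, 0, 1.443], TCP at [0.172, -0.496, 0.231] pointing down, gripper open.
Joint ranges: [-2.91, 2.91], [-0.99, 1.94], [-1.21, 1.42], [-2.12, 2.29], [-1.49, 1.47], [-3.14, 3.14]. Speed limits (rad/s): [2.79, 2.79, 3.14, 3.14, 3.14, 3.14].

### API

Orientations are given as a unit quaternion [w, x, y, z].
In Python, from bench import read_state, snapshot, finish_job, search_frame gives the robot as it stands.
- The arm moves only by the tool send_rows, never from a script. Its argument "increments" is a list that holds one entry, the list of rows, each a list of 7 numbers: the shift along the tool's x, y, z in units of 30 mm (1.0 is 30 mm), then the turn, a rotation vector about the tool's x, y, z in units of 6 degrees (1.0 is 6 degrees), then the closure, from -1 (fully open) to 1 (shut). A call has 1 to 8 rows; each row shifts and turns the commanded pose from where the row before left it, along the tool's axes as they then stand; what a row does not reach is not made up. A row lasts 1/12 s, in which the tool goes at most 41.7 mm and 7.16 degrees, less where a joint would pass 70% of its speed; a pose out of reach is approached as far as the arm can. A call is refused whole if a number of a shift passes 1 or a number of a turn 1, either way. A call with a gripper value outside its range is refused whole. The fingers move at their own pace and stop on an object; "newtons" is the grip in N (left out, the last holds). Time passes only in rows, so rows that do not move let the fingers close. It gives the time, the measured TCP pose, the force, the opening and the grip force at its end, in the units of the state.
- read_state(): the state, without advancing time (a new reading comes with each control period).
- snapshot(name): name is "scene" or "top"; returns a dict with "image" (420x560x3 uint8, red, green, blue), "z_map" (420x560 float32, m along the optical axis (not along the pixel's ray), 0 where there is no reading), "fx", "fy", "cx", "cy" (pixels), "k1" (the pictures are not rectified: a ray, as slopes to the right and down, at radius r is drawn at 1 + k1 r^2 times it, then the intrinsics apply), "cam_to_world" (4x4, takes a point from camera to world coordinates). Camera axes: x right, y down, z forward; pixel columns grow to the right and rows downward; lengths in m; the calibration is good to about 2 mm. A picture is of the moment at which its call begins.
- finish_job(): hands the job in; it is judged then, once.
Trained networks look in a picture, given as the dict that the camera call returned (one of the last four; its "shot" number tells which), for a name from the list of things; names that differ only in an ending like _2 or _b are one class to them, and where a whole thing is asked for, a point or a joint stands for the part that bears it (a point fixed in the world has none). Each returns a list of dicts, best first, with "p" (0 to 1); they miss things now and then, are a little off and sometimes report something else, mostly with a low value. They report only what shows in the picture. A call takes as long as a camera call.
- search_frame(picture, target): "position" ([column, row] in pixels, amid what is visible of it).
The state is a dict: "clock": time; "qpos": joint angles; "qvel": joint speeds; "effort": joint torques, N m; "eef_pos": TCP position; "tcp_rot": TCP orientation; "ft_force": force on the tool from outside, world axes, zero at the start; "ft_torque": the same for the moment, N m; "opening": finger opening in m; "grasp_force": force on a finger pad.
Only numpy, scipy, OpenCV 4.12 (cv2) and the standard library are available. Lean on these libraries where they do the work, as an engineer would, in place of code of your own. Each camera call takes 0.05 s, during which the arm holds its last target. There are 200 camera calls.

### The job

Stand the two loose cells, the short one and the tall one, upright in the two empty cups of the cell tester's turntable, lowering each right to the bottom of its cup without dropping it or knocking any cell over. Then grip the round knob at the hub and turn the turntable with it until the tall cell stands squarely in front of the terminal block with the two binding posts. The turntable runs freely, so finish while still gripping the knob and holding it still there; the other cells stay in their cups and everything else on the bench stays where it is.

Things in the scene. Friction and masses are not known exactly. Their poses are not given: they have to be found in the camera images.
- tester: Cell tester's grey round base, bolted to the bench, 224 mm across. Origin on the turntable's axis at bench height; its -x axis is the front, where the black terminal block stands (44 x 60 mm, top 49 mm above the bench, 134 to 178 mm from the axis) with two binding posts (15 mm thick, tops 70 mm above the bench) and a small aluminium pointer towards the turntable.
- test_position (a point): Fixed point in front of the terminal block, on the line from the turntable's axis to the middle of the block, 90 mm from the axis and 49 mm above the bench (level with the cups' floors). The tall cell's axis belongs here at the end.
- turntable: Metal disc 250 mm across, top 46 mm above the bench; origin on its upright axis, 34 mm above the bench. Turns endlessly either way, no detents, about 0.05 N m, stays where left. Six black cups every 60 degrees, 90 mm from the axis: floor 49 mm, rim 79 mm above the bench, 36.5 mm inside, 42 mm at the mouth, 48 mm outside. Four hold cells; the two empty ones have one filled cup between them.
- cup_a (a point): Centre of the floor of one of the empty cups (49 mm above the bench, rim 30 mm higher, funnelled over the top 4 mm); it turns with the turntable. Either cup takes either cell.
- cup_b (a point): The same for the other empty cup.
- knob: Black fluted round hub knob fixed to the turntable, 46 mm in diameter and 32 mm high. Origin at the centre of its underside, on the axis, 130 mm above the bench (top 162 mm). It may be gripped across at any yaw; the cells around it leave a free radius of 73 mm about the axis.
- short_cell: Loose short cell, upright cylinder 34 mm in diameter with an aluminium case 66 mm high and two 7 mm brass tab terminals on top; about 180 g. Origin at the centre of its underside, z up.
- tall_cell: Loose tall cell, the only tall one: same 34 mm diameter, case 100 mm high plus 7 mm tabs; about 270 g. Origin at the centre of its underside, z up.
- clip1: Crocodile clip with black boot, 78 x 15 x 12 mm, lying between the two loose cells; leave alone. Origin under its pivot.
- clip2: Second crocodile clip, same; leave alone.
- tape: Roll of black tape, 68 mm across, 19 mm high; leave alone.
- screwdriver: Screwdriver, 190 mm, black handle, lying; leave alone.
- jar: Small glass jar with steel lid, 52 mm across, 60 mm high; leave alone.
- multimeter: Hand multimeter lying flat, 165 x 80 x 34 mm; leave alone.
- seated1: One of the four short cells (same as the loose short one) already standing in a cup of the turntable; it stays there. Origin at the centre of its underside.
- seated2: One of the four short cells (same as the loose short one) already standing in a cup of the turntable; it stays there. Origin at the centre of its underside.
- seated3: One of the four short cells (same as the loose short one) already standing in a cup of the turntable; it stays there. Origin at the centre of its underside.
- seated4: One of the four short cells (same as the loose short one) already standing in a cup of the turntable; it stays there. Origin at the centre of its underside.

How it is judged:
On the way, in this order (a step that is already met when the one before it is completed fails the run):
1. both loose cells stand upright on the floors of the two empty cups (z of short_cell in the frame of turntable between 0.01 and 0.0185 m and angle between each of short_cell, tall_cell's own z axis and vertical below 0.15 rad and (horizontal distance between short_cell and cup_a below 0.007 m or horizontal distance between short_cell and cup_b below 0.007 m) and z of tall_cell in the frame of turntable between 0.01 and 0.0185 m and (horizontal distance between tall_cell and cup_a below 0.007 m or horizontal distance between tall_cell and cup_b below 0.007 m)), for 0.2 s.
2. the knob is gripped while the tall cell is still away from the test position (contact force between the fingers and knob above 2 N and horizontal distance between tall_cell and test_position above 0.025 m), for 0.1 s.
3. with the knob in the grip the tall cell arrives at the test position (contact force between the fingers and knob above 2 N and horizontal distance between tall_cell and test_position below 0.01 m), for 0.3 s.
At the end, for the whole second after the job is handed in: Knob still gripped (over 2 N), turntable still (under 0.05 rad/s), tall cell's axis within 10 mm of the test position from above, both loaded cells upright (within 0.15 rad) on the floors of the two formerly empty cups, and the other four cells still upright on the floors of theirs (all of step 1 and all of step 3 and angular speed of turntable below 0.05 rad/s and z of seated1 in the frame of turntable between 0.01 and 0.0185 m and angle between each of seated1, seated2, seated3, seated4's own z axis and vertical below 0.15 rad and z of seated2 in the frame of turntable between 0.01 and 0.0185 m and z of seated3 in the frame of turntable between 0.01 and 0.0185 m and z of seated4 in the frame of turntable between 0.01 and 0.0185 m); the arm keeps its last pose, push and grip.
It fails at once if a cell is knocked over (tilted by more than 1 rad) (angle between any of seated1, seated2, seated3, seated4, short_cell, tall_cell's own z axis and vertical above 1 rad).
It fails at once if a cell is dropped (falls out of the grip faster than 0.8 m/s, a drop of over 30 mm) ((linear speed of short_cell above 0.8 m/s and contact force between the fingers and short_cell below 0.05 N) or (linear speed of tall_cell above 0.8 m/s and contact force between the fingers and tall_cell below 0.05 N)).
It fails at once if another thing on the bench is shifted by more than 30 mm (distance of any of clip1, clip2, tape, screwdriver, jar, multimeter from where it was at the start of the episode above 0.03 m).
It also fails if it takes over 72 s, if anything falls off the work surface, if the arm or the gripper's body presses on something with over 40 N, if the wrist force passes 120 N, or if a joint passes its speed limit or range.

## Working session

There is one attempt and no reset: what is moved stays moved. The work goes in short steps, Python scripts to look and compute and a tool call to move; the robot and the scene stay as the last step left them, time stands still between calls to the robot, and variables do not carry over. Pictures are saved under pics/ and viewed, at most 10 in all, crops included, and the job is handed in when it is done.

Besides the shell and the picture viewer there is one more tool, called as a command line: name --argument value ..., lists and objects as JSON in quotes. send_rows: Moves the arm, as the interface text tells. Its arguments: {"type":"object","properties":{"increments":{"type":"array","items":{"type":"array","items":{"type":"array","items":{"type":"number"}}}},"newtons":{"type":"number"}},"required":["increments"]}

```bash
ls; mkdir -p pics
cat > h.py <<'E'
import numpy as np, cv2
from bench import *
def world(s, uv=None):
    """world points: for all pixels (HxWx3) """
    H,W=s["z_map"].shape
    u,v=np.meshgrid(np.arange(W),np.arange(H))
    pts=np.stack([u,v],-1).reshape(-1,1,2).astype(np.float64)
    K=np.array([[s["fx"],0,s["cx"]],[0,s["fy"],s["cy"]],[0,0,1.]])
    n=cv2.undistortPoints(pts,K,np.array([s["k1"],0,0,0,0.])).reshape(H,W,2)
    z=s["z_map"][...,None]
    P=np.concatenate([n*z,z],-1)
    T=np.array(s["cam_to_world"])
    P=P@T[:3,:3].T+T[:3,3]
    P[s["z_map"]==0]=np.nan
    return P
E
python3 - <<'E'
from h import *
a=snapshot("scene");b=snapshot("top")
cv2.imwrite("pics/a.png",a["image"][:,:,::-1]);cv2.imwrite("pics/b.png",b["image"][:,:,::-1])
np.savez("ab.npz",Pa=world(a),Pb=world(b),Ib=b["image"],Ia=a["image"])
for n,s in(("a",a),("b",b)):
    P=world(s); T=np.array(s["cam_to_world"]);print(n,T[:3,3],T[:3,2],s["k1"])
    for t in["short_cell","tall_cell","cup_a","knob","tester","test_position","seated1","clip1","jar"]:
        for d in search_frame(s,t)[:6]:
            c,r=d["position"];print(n,t,round(d["p"],2),np.round([c,r]),np.round(P[int(r),int(c)],3))
print(read_state())
E
```

```text
pics
a [1.07229137 0.80899468 0.89090135] [-0.4102141  -0.64629909 -0.64344532] -0.02781793307569383
a short_cell 0.69 [230. 201.] [ 0.655 -0.127  0.053]
a tall_cell 0.61 [272. 154.] [ 0.447 -0.245  0.065]
a cup_a 0.86 [321. 249.] [0.552 0.159 0.056]
a cup_a 0.15 [347. 252.] [0.543 0.239 0.106]
a knob 0.81 [322. 212.] [0.545 0.143 0.162]
a knob 0.45 [447. 294.] [0.369 0.409 0.021]
a tester 0.66 [324. 249.] [0.548 0.165 0.055]
a tester 0.59 [360. 221.] [0.402 0.127 0.049]
a test_position 0.62 [359. 222.] [0.404 0.125 0.044]
a seated1 0.76 [304. 209.] [0.543 0.064 0.113]
a seated1 0.7 [348. 251.] [0.542 0.241 0.111]
a seated1 0.53 [285. 232.] [0.626 0.106 0.109]
a seated1 0.5 [336. 208.] [0.47  0.101 0.106]
a clip1 0.52 [264. 142.] [ 0.394 -0.393  0.012]
a clip1 0.4 [237. 176.] [ 0.559 -0.271  0.01 ]
a jar 0.83 [188. 212.] [ 0.771 -0.159  0.043]
b [ 0.29719404 -0.02463459  1.33858454] [ 0.2112744   0.01622068 -0.97729219] -0.060959449952269665
b short_cell 0.74 [381. 273.] [ 0.429 -0.251  0.095]
b short_cell 0.5 [340. 187.] [ 0.649 -0.137  0.066]
b tall_cell 0.52 [381. 270.] [ 0.435 -0
[... 687 characters left out ...]
1.0, 'qpos': array([-1.36379165e+00,  4.79868294e-02,  9.92127643e-02,  1.62199196e+00,
        1.51465366e-05,  1.44299650e+00]), 'qvel': array([-1.26558903e-03, -1.08197906e-04, -1.74663402e-03,  1.40647619e-03,
        1.18488687e-03,  4.50570044e-05]), 'effort': array([-1.52364814e-04, -3.38650668e+01,  3.20169747e+01,  1.00404122e-03,
       -1.91372342e-04, -1.71346649e-06]), 'eef_pos': array([ 0.17249991, -0.49585315,  0.23132482]), 'tcp_rot': array([1.48407028e-05, 9.86020934e-01, 1.66621481e-01, 8.16724622e-06]), 'ft_force': array([ 0.48466568, -0.07313532, -0.62056543]), 'ft_torque': array([ 0.03983952, -0.08330512, -0.02677962]), 'grasp_force': 0.0, 'opening': 0.08545460840779019}
```

Run:
```python
from h import *
d=np.load("ab.npz")
a=cv2.resize(d["Ia"][90:340,130:500,::-1],None,fx=2.1,fy=2.1);b=cv2.resize(d["Ib"][110:330,140:480,::-1],None,fx=2.3,fy=2.3)
cv2.imwrite("pics/a2.png",a);cv2.imwrite("pics/b2.png",b)
from scipy.optimize import least_squares
for k in("Pa","Pb"):
    P=d[k].reshape(-1,3);P=P[np.isfinite(P[:,0])]
    def sel(c,r,z0,z1):
        m=(np.hypot(P[:,0]-c[0],P[:,1]-c[1])<r)&(P[:,2]>z0)&(P[:,2]<z1);return P[m]
    def circ(Q,R):
        f=least_squares(lambda p:np.hypot(Q[:,0]-p[0],Q[:,1]-p[1])-R,Q[:,:2].mean(0),loss="soft_l1",f_scale=.002);return np.round(f.x,4)
    for n,c,h in(("short",(.652,-.13),.066),("tall",(.441,-.247),.1)):
        T=sel(c,.035,h-.004,h+.004);S=sel(c,.04,.02,h-.01)
        print(k,n,"top",len(T),T[:,:2].mean(0).round(4) if len(T) else 0,(T.min(0)+T.max(0))[:2]/2 if len(T) else 0,"side",len(S),circ(S,.017))
    T=sel((.542,.144),.035,.155,.17);S=sel((.542,.144),.035,.135,.155)
    print(k,"knob",len(T),T.mean(0),(T.min(0)+T.max(0))/2,circ(S,.023),len(S))
    for c in((.543,.055),(.54,.235),(.62,.1),(.466,.098)):
        T=sel(c,.03,.108,.12);print(" seated",T.mean(0).round(4),np.round((T.min(0)+T.max(0))/2,4),len(T))
    # cups rim points, block
    R=sel((.542,.144),.12,.075,.083);np.save(k+"rim.npy",R)
    B=sel((.392,.118),.05,.045,.053);print(" block",(B.min(0)+B.max(0))/2,cv2.minAreaRect(B[:,:2].astype(np.float32)),len(B))
    B=sel((.392,.118),.06,.060,.075);print(" posts",B[:,:2].mean(0),len(B))
```

```text
Pa short top 75 [ 0.6527 -0.1399] [ 0.65252776 -0.14367941] side 117 [ 0.6514 -0.1436]
Pa tall top 49 [ 0.4403 -0.2551] [ 0.43985189 -0.25594588] side 205 [ 0.4549 -0.2355]
Pa knob 236 [0.53787205 0.14172487 0.16156439] [0.53575964 0.13921749 0.16090771] [0.5351 0.1386] 132
 seated [0.5395 0.0521 0.1155] [0.5374 0.0495 0.1141] 112
 seated [0.5357 0.2318 0.1157] [0.5348 0.2299 0.114 ] 140
 seated [0.6161 0.0988 0.1151] [0.6149 0.0961 0.1141] 131
 seated [0.4608 0.0955 0.1152] [0.4592 0.0929 0.1142] 99
 block [0.39888982 0.1175136  0.04895243] ((0.39912089705467224, 0.11797333508729935), (0.08328627794981003, 0.06093144789338112), 3.038900852203369) 286
 posts [0.38659046 0.115134  ] 69
Pb short top 104 [ 0.6551 -0.141 ] [ 0.65602905 -0.14168004] side 48 [ 0.6569 -0.1407]
Pb tall top 111 [ 0.4428 -0.2558] [ 0.44348889 -0.25670378] side 78 [ 0.4436 -0.2567]
Pb knob 305 [0.53900862 0.14046947 0.16265905] [0.53991295 0.14050095 0.16211762] [0.5397 0.141 ] 34
 seated [0.5411 0.0507 0.1165] [0.5407 0.0514 0.1145] 129
 seated [0.5371 0.2306 0.1162] [0.5375 0.2311 0.1145] 131
 seated [0.618  0.0976 0.1161] [0.6192 0.0976 0.1139] 133
 seated [0.4626 0.0943 0.1163] [0.4637 0.0938 0.1144] 132
 block [0.40130519 0.12297764 0.04900495] ((0.4026454985141754, 0.12048152089118958), (0.07770249247550964, 0.07420261949300766), 8.5427827835083) 445
 posts [0.38667811 0.11494885] 64
```

View pics/a2.png

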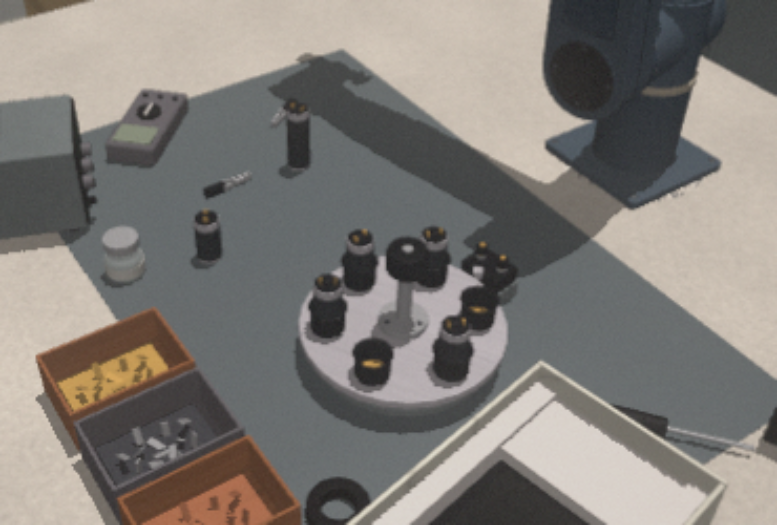

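View pics/b2.png

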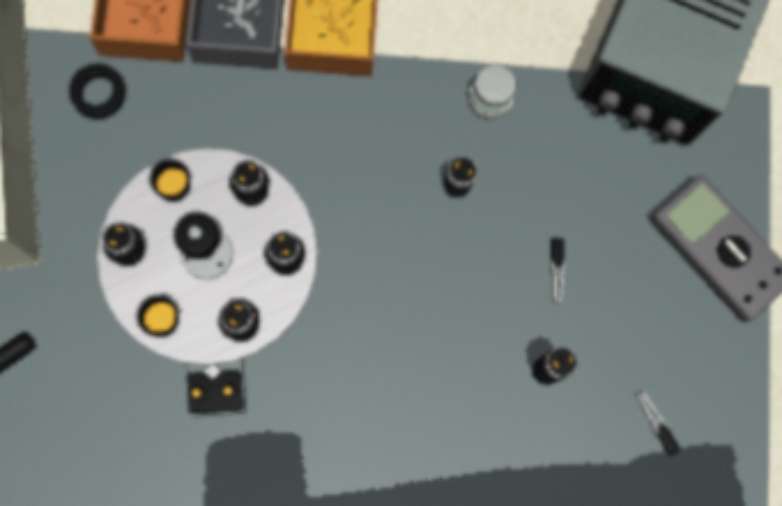

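Overhead crop: the tall cell is at about (560,362), the short cell at (460,172), and the empty cups (yellow floors) at (172,182) and (160,317). The terminal block is at (215,390). The tall cell belongs in the near cup, which then needs about 38° counter-clockwise. First I'll rotate the tool to yaw 90° and move over the tall cell.

send_rows --increments '[[[0,0,0,0,0,-1,-1],[0,0,0,0,0,-1,-1],[0,0,0,0,0,-1,-1],[0,0,0,0,0,-1,-1],[0,0,0,0,0,-1,-1],[0,0,0,0,0,-1,-1],[0,0,0,0,0,-1,-1],[0,0,0,0,0,-1,-1]]]' --newtons 40

```text
clock: 1.67
eef_pos: [0.1725, -0.4958, 0.2313]
tcp_rot: [-0.0, 0.832, 0.555, 0.0]
ft_force: [0.2, -0.2, -1.0]
opening: 0.0853
grasp_force: 0.0
```

send_rows --increments '[[[0,0,0,0,0,-1,-1],[0,0,0,0,0,-1,-1],[0,0,0,0,0,-1,-1],[0,0,0,0,0,-0.8,-1],[0.8,0.9,0,0,0,0,-1],[0.8,0.9,0,0,0,0,-1],[0.8,0.9,0,0,0,0,-1],[0.8,0.9,0,0,0,0,-1]]]'

```text
clock: 2.33
eef_pos: [0.2813, -0.3989, 0.2313]
tcp_rot: [0.0, 0.708, 0.707, 0.0]
ft_force: [0.6, 0.6, -0.5]
opening: 0.0854
grasp_force: 0.0
```

send_rows --increments '[[[0.8,0.9,0,0,0,0,-1],[0.8,0.9,0,0,0,0,-1],[0.8,0.9,0,0,0,0,-1],[0.8,0.9,0,0,0,0,-1],[0.8,0.9,0,0,0,0,-1],[0.8,0.9,0,0,0,0,-1],[0,0,0,0,0,0,-1],[0,0,0,0,0,0,-1]]]'

```text
clock: 3.0
eef_pos: [0.4436, -0.2545, 0.2312]
tcp_rot: [-0.0, 0.706, 0.708, -0.0]
ft_force: [0.4, 0.5, 0.7]
opening: 0.0852
grasp_force: 0.0
```

send_rows --increments '[[[-0.06,-0.06,0.8,0,0,0,-1],[0,0,0.8,0,0,0,-1],[0,0,0.8,0,0,0,-1],[0,0,0.8,0,0,0,-1],[0,0,0.8,0,0,0,-1],[0,0,0.8,0,0,0,-1],[0,0,0.74,0,0,0,-1],[0,0,0,0,0,0,-1]]]'

```text
clock: 3.67
eef_pos: [0.4363, -0.2562, 0.0597]
tcp_rot: [-0.005, 0.708, 0.706, -0.001]
ft_force: [-1.1, 0.2, -0.1]
opening: 0.0856
grasp_force: 0.0
```

send_rows --increments '[[[0,0,0,0,0,0,-0.3],[0,0,0,0,0,0,0],[0,0,0,0,0,0,0.2],[0,0,0,0,0,0,0.4],[0,0,0,0,0,0,0.6],[0,0,0,0,0,0,1],[0,0,0,0,0,0,1],[0,0,0,0,0,0,1]]]'

```text
clock: 4.33
eef_pos: [0.4417, -0.2588, 0.0673]
tcp_rot: [0.002, 0.707, 0.707, -0.0]
ft_force: [-1.9, -0.1, 5.7]
opening: 0.0326
grasp_force: 39.4
```

send_rows --increments '[[[0,0,0,0,0,0,1],[0,0,0,0,0,0,1],[0,0,0,0,0,0,1],[0,0,0,0,0,0,1]]]'

```text
clock: 4.67
eef_pos: [0.4417, -0.2588, 0.0673]
tcp_rot: [0.002, 0.707, 0.707, -0.0]
ft_force: [-2.2, 0.1, 6.1]
opening: 0.0328
grasp_force: 39.4
```

send_rows --increments '[[[0,0,-0.3,0,0,0,1],[0,0,-0.7,0,0,0,1],[0,0,-0.8,0,0,0,1],[0,0,-0.8,0,0,0,1],[0,0,-0.8,0,0,0,1],[0,0,-0.8,0,0,0,1],[0,0,-0.8,0,0,0,1],[0,0,0,0,0,0,1]]]'

```text
clock: 5.33
eef_pos: [0.4428, -0.259, 0.2208]
tcp_rot: [0.004, 0.707, 0.707, 0.001]
ft_force: [0.8, -1.4, -1.5]
opening: 0.0329
grasp_force: 40.3
```

Run:
```python
from h import *
s=read_state();print(s["eef_pos"],s["tcp_rot"],s["grasp_force"],s["opening"],s["ft_force"])
a=snapshot("scene");P=world(a).reshape(-1,3);P=P[np.isfinite(P[:,0])]
e=s["eef_pos"]
m=(np.hypot(P[:,0]-e[0],P[:,1]-e[1])<.05)&(P[:,2]<e[2]-.005)&(P[:,2]>.02);Q=P[m]
print(len(Q),Q.min(0),Q.max(0))
from scipy.optimize import least_squares
for z in np.arange(.14,.22,.015):
    q=Q[abs(Q[:,2]-z)<.01]
    if len(q)>15: print(z,len(q),least_squares(lambda p:np.hypot(q[:,0]-p[0],q[:,1]-p[1])-.017,e[:2]+[0,-.01],loss="soft_l1",f_scale=.002).x)
cv2.imwrite("pics/c.png",cv2.resize(a["image"][90:270,180:420,::-1],None,fx=3,fy=3))
```

```text
[ 0.4428108  -0.25902144  0.22075762] [0.00439012 0.70710752 0.70709204 0.00072274] 40.33592998981476 0.03291167125858473 [ 0.81855462 -1.37137319 -1.49545959]
210 [ 0.42715286 -0.26925768  0.15523419] [ 0.45901122 -0.23857482  0.21559766]
0.15500000000000003 27 [ 0.44049574 -0.26083734]
0.17000000000000004 68 [ 0.43997887 -0.26024328]
0.18500000000000005 71 [ 0.44031267 -0.25948286]
0.20000000000000007 70 [ 0.44098428 -0.25966292]
0.21500000000000008 39 [ 0.44111566 -0.25964765]
```

View pics/c.png

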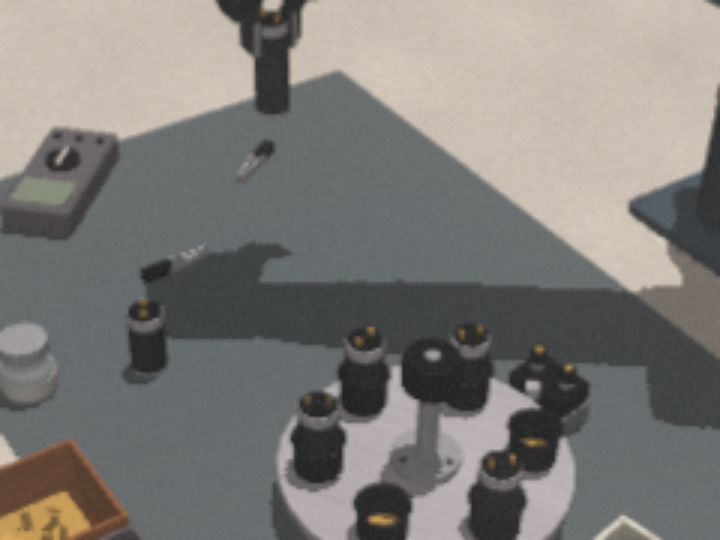

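The tall cell is upright in the grip at about (270,75), bottom at z≈0.154. The near cup is at (535,440) in this crop. Swinging over to the near cup.

send_rows --increments '[[[0.4,0,0,0,0,0,1],[0.8,0.05,0,0,0,0,1],[0.9,0.05,0,0,0,0,1],[0.9,0.05,0,0,0,0,1],[0.9,0.05,0,0,0,0,1],[0.9,0.05,0,0,0,0,1],[0.9,0.05,0,0,0,0,1],[0.9,0.05,0,0,0,0,1]]]'

```text
clock: 6.05
eef_pos: [0.4495, -0.0573, 0.2123]
tcp_rot: [-0.002, 0.707, 0.707, -0.001]
ft_force: [0.4, -0.4, -2.1]
opening: 0.033
grasp_force: 40.3
```

send_rows --increments '[[[0.9,0.05,0,0,0,0,1],[0.9,0.05,0,0,0,0,1],[0.9,0.05,0,0,0,0,1],[0.9,0.04,0,0,0,0,1],[0.9,0,0,0,0,0,1],[0.9,0,0,0,0,0,1],[0.9,0,0,0,0,0,1],[0.9,0,0,0,0,0,1]]]'

```text
clock: 6.72
eef_pos: [0.4548, 0.1579, 0.2123]
tcp_rot: [-0.002, 0.707, 0.707, -0.002]
ft_force: [0.1, -0.2, -2.5]
opening: 0.0329
grasp_force: 40.3
```

send_rows --increments '[[[0.6,0,0,0,0,0,1],[0.3,0,0,0,0,0,1],[0,0,0,0,0,0,1],[0,0,0,0,0,0,1],[0,0,0,0,0,0,1]]]'

```text
clock: 7.13
eef_pos: [0.4566, 0.1823, 0.2143]
tcp_rot: [-0.0, 0.707, 0.707, -0.001]
ft_force: [0.0, -0.9, -3.1]
opening: 0.0329
grasp_force: 40.2
```

```bash
cat > m.py <<'E'
from h import *
from scipy.optimize import least_squares
import sys
h=float(sys.argv[1])  # TCP height over cell bottom
s=read_state();e=s["eef_pos"];print(e,s["tcp_rot"].round(4),s["grasp_force"],s["opening"],s["ft_force"])
for n in("scene","top"):
    a=snapshot(n);P=world(a).reshape(-1,3);P=P[np.isfinite(P[:,0])]
    def fit(c,R,z0,z1,rad):
        q=P[(np.hypot(P[:,0]-c[0],P[:,1]-c[1])<rad)&(P[:,2]<z1)&(P[:,2]>z0)]
        if len(q)<12: return len(q)
        return len(q),least_squares(lambda p:np.hypot(q[:,0]-p[0],q[:,1]-p[1])-R,np.array(c),loss="soft_l1",f_scale=.001).x.round(4)
    print(n,"cell",fit(e[:2],.017,e[2]-h+.005,e[2]-.01,.03))
    for c in((.4589,.1833),(.6143,.1866)): print("  cup",fit(c,.024,.052,.074,.032),"rim",fit(c,.0225,.0765,.081,.03))
    print("  knob",fit((.5378,.1402),.023,.135,.157,.035))
    cv2.imwrite(f"pics/{sys.argv[2]}_{n}.png",cv2.resize(a["image"][130:330,140:400,::-1],None,fx=3,fy=3))
E
python3 m.py .067 d
```

```text
[0.45658402 0.18228934 0.21425891] [-1.000e-04  7.075e-01  7.067e-01 -1.000e-03] 40.24445950984955 0.03290906984853217 [ 0.04808323 -0.89059243 -3.08275846]
scene cell (248, array([0.4537, 0.1817]))
  cup (188, array([0.461 , 0.1785])) rim (67, array([0.4569, 0.1826]))
  cup (203, array([0.6166, 0.1825])) rim (70, array([0.6126, 0.1863]))
  knob (137, array([0.5354, 0.1383]))
top cell (57, array([0.459 , 0.1847]))
  cup (38, array([0.4602, 0.1914])) rim (39, array([0.462, 0.186]))
  cup (88, array([0.61  , 0.1896])) rim (61, array([0.6171, 0.1881]))
  knob (45, array([0.5397, 0.141 ]))
```

View pics/d_scene.png

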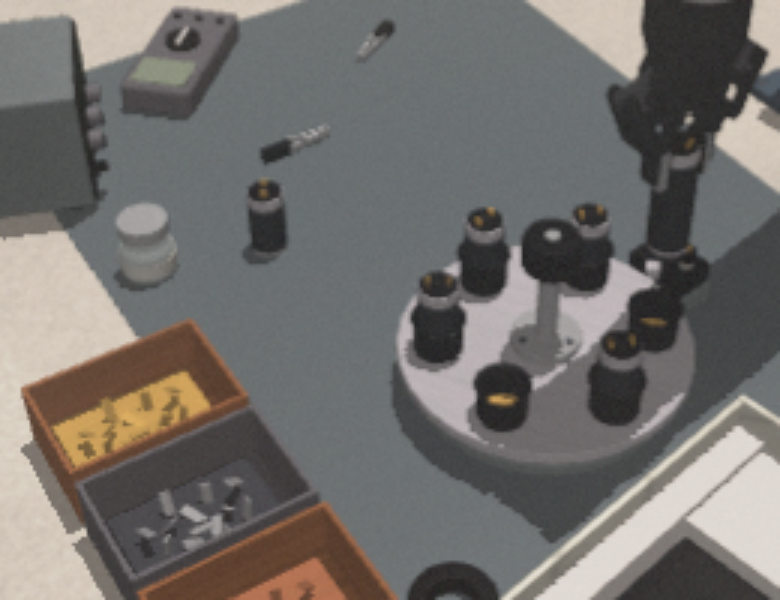

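The tall cell hangs over the near cup at about (655,300). Both cameras put the cup at +3 mm in x and +1 mm in y from the cell. I'll correct and come down to just above the rim.

send_rows --increments '[[[0.04,0.1,0,0,0,0,1],[0,0,0.4,0,0,0,1],[0,0,0.5,0,0,0,1],[0,0,0.5,0,0,0,1],[0,0,0.4,0,0,0,1],[0,0,0.1,0,0,0,1],[0,0,0,0,0,0,1],[0,0,0,0,0,0,1]]]'

```text
clock: 7.9
eef_pos: [0.4604, 0.1843, 0.1585]
tcp_rot: [0.0, 0.707, 0.707, 0.0]
ft_force: [-0.5, 0.0, -2.9]
opening: 0.0332
grasp_force: 40.3
```

```bash
python3 m.py .067 e
```

```text
[0.46035569 0.18428724 0.15850171] [1.000e-04 7.074e-01 7.068e-01 2.000e-04] 40.287147760391235 0.033196525631522276 [-0.4608034   0.03017715 -2.94702713]
scene cell (234, array([0.4571, 0.1838]))
  cup (141, array([0.454 , 0.1784])) rim (31, array([0.4552, 0.1813]))
  cup (202, array([0.6157, 0.1829])) rim (70, array([0.6128, 0.1862]))
  knob (146, array([0.5353, 0.1382]))
top cell (47, array([0.463 , 0.1871]))
  cup (27, array([0.4653, 0.1883])) rim (36, array([0.4617, 0.1863]))
  cup (99, array([0.6109, 0.1906])) rim (53, array([0.6166, 0.1883]))
  knob (37, array([0.5396, 0.1408]))
```

send_rows --increments '[[[-0.03,-0.02,0.1,0,0,0,1],[0,0,0.2,0,0,0,1],[0,0,0.2,0,0,0,1],[0,0,0.2,0,0,0,1],[0,0,0.2,0,0,0,1],[0,0,0.2,0,0,0,1],[0,0,0.1,0,0,0,1],[0,0,0,0,0,0,1]]]'

```text
clock: 8.67
eef_pos: [0.4587, 0.1833, 0.1204]
tcp_rot: [-0.001, 0.707, 0.707, -0.001]
ft_force: [-0.0, 0.1, -2.9]
opening: 0.0329
grasp_force: 40.6
```

Clean entry with no side force. Now down to the floor in small steps.

send_rows --increments '[[[0,0,0.06,0,0,0,1],[0,0,0.04,0,0,0,1],[0,0,0.03,0,0,0,1],[0,0,0,0,0,0,1],[0,0,0,0,0,0,1]]]'

```text
clock: 9.08
eef_pos: [0.4595, 0.1836, 0.1183]
tcp_rot: [-0.0, 0.707, 0.707, 0.0]
ft_force: [-0.1, -0.6, -2.4]
opening: 0.0333
grasp_force: 40.6
```

send_rows --increments '[[[0,0,0.03,0,0,0,1],[0,0,0.02,0,0,0,1],[0,0,0,0,0,0,1],[0,0,0,0,0,0,1]]]'

```text
clock: 9.42
eef_pos: [0.4595, 0.1836, 0.1167]
tcp_rot: [0.0, 0.707, 0.707, -0.0]
ft_force: [-0.2, -0.1, -3.2]
opening: 0.0329
grasp_force: 40.6
```

send_rows --increments '[[[0,0,0.03,0,0,0,1],[0,0,0.02,0,0,0,1],[0,0,0,0,0,0,1],[0,0,0,0,0,0,1]]]'

```text
clock: 9.75
eef_pos: [0.4598, 0.1839, 0.1164]
tcp_rot: [0.0, 0.707, 0.707, 0.001]
ft_force: [-2.2, 1.2, 5.1]
opening: 0.033
grasp_force: 41.3
```

send_rows --increments '[[[0,0,0.02,0,0,0,1],[0,0,0.02,0,0,0,1],[0,0,0,0,0,0,1],[0,0,0,0,0,0,1]]]'

```text
clock: 10.08
eef_pos: [0.4602, 0.1843, 0.1163]
tcp_rot: [0.0, 0.707, 0.707, 0.002]
ft_force: [-3.3, 0.8, 9.1]
opening: 0.0329
grasp_force: 41.9
```

On the floor (force went from -3 to +9 N). Releasing with a modest opening, then rising.

send_rows --increments '[[[0,0,-0.03,0,0,0,1],[0,0,0,0,0,0,0.15],[0,0,0,0,0,0,0],[0,0,0,0,0,0,-0.2],[0,0,0,0,0,0,-0.4],[0,0,0,0,0,0,-0.4],[0,0,0,0,0,0,-0.4],[0,0,-0.2,0,0,0,-0.4]]]'

```text
clock: 10.75
eef_pos: [0.4585, 0.1832, 0.1196]
tcp_rot: [-0.001, 0.707, 0.707, -0.001]
ft_force: [0.0, 0.2, -0.4]
opening: 0.0601
grasp_force: 0.0
```

send_rows --increments '[[[0,0,-0.6,0,0,0,-0.4],[0,0,-0.8,0,0,0,-0.4],[0,0,-0.8,0,0,0,-0.4],[0,0,-0.8,0,0,0,-0.4],[0,0,-0.6,0,0,0,-0.4],[0,0,0,0,0,0,-0.4],[0,0,0,0,0,0,-1]]]'

```text
clock: 11.33
eef_pos: [0.4605, 0.1838, 0.2306]
tcp_rot: [0.001, 0.707, 0.707, 0.002]
ft_force: [-0.8, -0.1, -0.3]
opening: 0.0702
grasp_force: 0.0
```

Run:
```python
from h import *
s=read_state();print(s["eef_pos"],s["opening"])
for n in("scene","top"):
    a=snapshot(n);P=world(a).reshape(-1,3);P=P[np.isfinite(P[:,0])]
    for nm,c,z0,z1 in(("tall",(.46,.1835),.144,.16),("short",(.654,-.1425),.06,.076),("s1",(.463,.0945),.11,.125),("s2",(.618,.098),.11,.125)):
        q=P[(np.hypot(P[:,0]-c[0],P[:,1]-c[1])<.03)&(P[:,2]<z1)&(P[:,2]>z0)]
        print(n,nm,len(q),np.median(q,0).round(4) if len(q) else "")
```

```text
[0.46049313 0.18379206 0.23061667] 0.07018406493653301
scene tall 125 [0.4606 0.187  0.1504]
scene short 95 [ 0.6537 -0.1378  0.0676]
scene s1 107 [0.4592 0.0966 0.1163]
scene s2 123 [0.6148 0.095  0.1162]
top tall 132 [0.461  0.1842 0.151 ]
top short 130 [ 0.655  -0.1409  0.0679]
top s1 146 [0.4611 0.0962 0.1168]
top s2 137 [0.6161 0.095  0.1169]
```

send_rows --increments '[[[-0.4,0.2,0,0,0,0,-1],[-0.9,0.5,0,0,0,0,-1],[-0.9,0.55,0,0,0,0,-1],[-0.9,0.55,0,0,0,0,-1],[-0.9,0.55,0,0,0,0,-1],[-0.9,0.55,0,0,0,0,-1],[-0.9,0.55,0,0,0,0,-1],[-0.9,0.55,0,0,0,0,-1]]]'

```text
clock: 12.1
eef_pos: [0.579, -0.0188, 0.2267]
tcp_rot: [-0.002, 0.707, 0.707, -0.001]
ft_force: [-0.1, -0.2, 0.8]
opening: 0.0859
grasp_force: 0.0
```

send_rows --increments '[[[-0.9,0.55,0,0,0,0,-1],[-0.9,0.55,0,0,0,0,-1],[-0.9,0.55,0,0,0,0,-1],[-0.9,0.55,0,0,0,0,-1],[-0.6,0.5,0,0,0,0,-1],[0,0.3,0,0,0,0,-1],[0,0,0,0,0,0,-1],[0,0,0,0,0,0,-1]]]'

```text
clock: 12.77
eef_pos: [0.6687, -0.1434, 0.2264]
tcp_rot: [-0.002, 0.707, 0.707, -0.001]
ft_force: [-0.4, -0.4, 0.4]
opening: 0.0855
grasp_force: 0.0
```

send_rows --increments '[[[0,-0.3,0,0,0,0,-1],[0,-0.19,0.3,0,0,0,-1],[0,0,0.8,0,0,0,-1],[0,0,0.8,0,0,0,-1],[0,0,0.8,0,0,0,-1],[0,0,0.8,0,0,0,-1],[0,0,0.8,0,0,0,-1],[0,0,0.8,0,0,0,-1]]]'

```text
clock: 13.43
eef_pos: [0.6534, -0.142, 0.0747]
tcp_rot: [-0.0, 0.707, 0.708, -0.0]
ft_force: [-0.4, 0.9, -0.2]
opening: 0.0852
grasp_force: 0.0
```

send_rows --increments '[[[0,0,0.6,0,0,0,-1],[0,0,0.4,0,0,0,-1],[0,0,0.2,0,0,0,-1],[0,0,0,0,0,0,-1],[0,0,0,0,0,0,-1]]]'

```text
clock: 13.85
eef_pos: [0.6548, -0.1432, 0.0407]
tcp_rot: [0.0, 0.707, 0.707, 0.0]
ft_force: [1.0, -0.5, 0.7]
opening: 0.0856
grasp_force: 0.0
```

send_rows --increments '[[[0,-0.03,0.16,0,0,0,-1],[0,0,0,0,0,0,-0.3],[0,0,0,0,0,0,0],[0,0,0,0,0,0,0.2],[0,0,0,0,0,0,0.4],[0,0,0,0,0,0,0.6],[0,0,0,0,0,0,1],[0,0,0,0,0,0,1]]]'

```text
clock: 14.52
eef_pos: [0.6541, -0.1437, 0.0358]
tcp_rot: [0.0, 0.707, 0.707, 0.0]
ft_force: [-0.5, 0.3, 3.0]
opening: 0.0328
grasp_force: 40.0
```

send_rows --increments '[[[0,0,0,0,0,0,1],[0,0,0,0,0,0,1],[0,0,0,0,0,0,1]]]'

```text
clock: 14.77
eef_pos: [0.6541, -0.1437, 0.0358]
tcp_rot: [0.0, 0.707, 0.707, 0.0]
ft_force: [-1.5, -0.7, 4.3]
opening: 0.0329
grasp_force: 40.1
```

send_rows --increments '[[[0,0,-0.3,0,0,0,1],[0,0,-0.7,0,0,0,1],[0,0,-0.8,0,0,0,1],[0,0,-0.8,0,0,0,1],[0,0,-0.8,0,0,0,1],[0,0,-0.8,0,0,0,1],[0,0,-0.7,0,0,0,1],[0,0,-0.4,0,0,0,1]]]'

```text
clock: 15.43
eef_pos: [0.6544, -0.1436, 0.1969]
tcp_rot: [0.001, 0.707, 0.707, 0.001]
ft_force: [1.1, 0.1, -1.4]
opening: 0.033
grasp_force: 39.9
```

send_rows --increments '[[[0.4,-0.08,0,0,0,0,1],[0.8,-0.1,0,0,0,0,1],[0.8,-0.1,0,0,0,0,1],[0.8,-0.1,0,0,0,0,1],[0.8,-0.1,0,0,0,0,1],[0.8,-0.1,0,0,0,0,1],[0.8,-0.1,0,0,0,0,1],[0.8,-0.1,0,0,0,0,1]]]'

```text
clock: 16.1
eef_pos: [0.6287, 0.0387, 0.1918]
tcp_rot: [-0.002, 0.707, 0.707, -0.001]
ft_force: [0.3, 0.4, -2.3]
opening: 0.033
grasp_force: 40.0
```

send_rows --increments '[[[0.8,-0.1,0,0,0,0,1],[0.8,-0.1,0,0,0,0,1],[0.8,-0.1,0,0,0,0,1],[0.8,-0.1,0,0,0,0,1],[0.8,-0.1,0,0,0,0,1],[0.6,0,0,0,0,0,1],[0.33,0,0,0,0,0,1],[0,0,0,0,0,0,1]]]'

```text
clock: 16.77
eef_pos: [0.6139, 0.1871, 0.1922]
tcp_rot: [-0.001, 0.706, 0.708, -0.001]
ft_force: [-0.2, -0.5, -2.2]
opening: 0.0329
grasp_force: 40.0
```

send_rows --increments '[[[0,0,0,0,0,0,1],[0,0,0,0,0,0,1],[0,0,0,0,0,0,1]]]'

```text
clock: 17.02
eef_pos: [0.6155, 0.1831, 0.1938]
tcp_rot: [0.0, 0.708, 0.706, -0.0]
ft_force: [-0.3, -0.8, -1.2]
opening: 0.0328
grasp_force: 40.0
```

```bash
python3 m.py .036 f
```

```text
[0.61554531 0.18314924 0.19382448] [ 0.000e+00  7.078e-01  7.064e-01 -4.000e-04] 40.045005083084106 0.032795938791282384 [-0.28171451 -0.77460796 -1.18484307]
scene cell (103, array([0.6132, 0.183 ]))
  cup (100, array([0.4536, 0.1816])) rim (63, array([0.4535, 0.1811]))
  cup (211, array([0.6093, 0.186 ])) rim (66, array([0.6138, 0.1833]))
  knob (116, array([0.5348, 0.1386]))
top cell (23, array([0.6182, 0.186 ]))
  cup 5 rim 0
  cup (79, array([0.6135, 0.1895])) rim (33, array([0.6193, 0.1874]))
  knob (48, array([0.5397, 0.1411]))
```

View pics/f_scene.png

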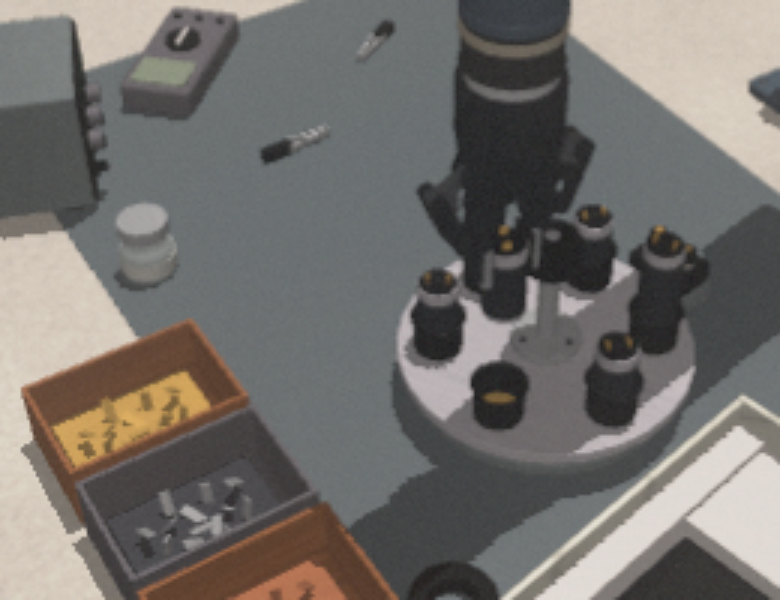

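The tall cell is seated at (658,290), and the short cell hangs over the far cup (500,395), under 1 mm off. Lowering it.

send_rows --increments '[[[0.03,0.03,0.2,0,0,0,1],[0,0,0.5,0,0,0,1],[0,0,0.5,0,0,0,1],[0,0,0.5,0,0,0,1],[0,0,0.4,0,0,0,1],[0,0,0.1,0,0,0,1],[0,0,0,0,0,0,1],[0,0,0,0,0,0,1]]]'

```text
clock: 17.78
eef_pos: [0.6165, 0.1852, 0.1284]
tcp_rot: [0.0, 0.707, 0.707, 0.0]
ft_force: [0.3, -0.1, -1.5]
opening: 0.0329
grasp_force: 40.0
```

```bash
python3 m.py .036 g
```

```text
[0.61653138 0.18519463 0.12836168] [1.000e-04 7.073e-01 7.069e-01 1.000e-04] 40.01881420612335 0.032925506985265654 [ 0.28605997 -0.09507536 -1.49210505]
scene cell (94, array([0.614 , 0.1848]))
  cup (97, array([0.4543, 0.1813])) rim (53, array([0.4536, 0.1815]))
  cup (146, array([0.6112, 0.1794])) rim (36, array([0.6128, 0.182 ]))
  knob (28, array([0.5336, 0.1382]))
top cell (21, array([0.62  , 0.1882]))
  cup 0 rim 0
  cup (49, array([0.6206, 0.1899])) rim (19, array([0.619 , 0.1869]))
  knob (42, array([0.5397, 0.1411]))
```

send_rows --increments '[[[-0.04,-0.01,0.1,0,0,0,1],[0,0,0.2,0,0,0,1],[0,0,0.2,0,0,0,1],[0,0,0.2,0,0,0,1],[0,0,0.2,0,0,0,1],[0,0,0.2,0,0,0,1],[0,0,0.1,0,0,0,1],[0,0,0,0,0,0,1]]]'

```text
clock: 18.55
eef_pos: [0.6153, 0.1839, 0.0904]
tcp_rot: [-0.001, 0.707, 0.707, -0.001]
ft_force: [0.5, -0.8, -0.7]
opening: 0.0328
grasp_force: 40.1
```

send_rows --increments '[[[0,0,0.06,0,0,0,1],[0,0,0.04,0,0,0,1],[0,0,0.02,0,0,0,1],[0,0,0,0,0,0,1],[0,0,0,0,0,0,1]]]'

```text
clock: 18.97
eef_pos: [0.6161, 0.184, 0.0886]
tcp_rot: [0.0, 0.707, 0.707, 0.0]
ft_force: [-0.8, -0.8, -1.5]
opening: 0.0327
grasp_force: 40.1
```

send_rows --increments '[[[0,0,0.05,0,0,0,1],[0,0,0.03,0,0,0,1],[0,0,0,0,0,0,1],[0,0,0,0,0,0,1]]]'

```text
clock: 19.3
eef_pos: [0.6161, 0.1842, 0.086]
tcp_rot: [-0.0, 0.707, 0.707, 0.0]
ft_force: [0.0, -1.3, -1.8]
opening: 0.0327
grasp_force: 40.1
```

send_rows --increments '[[[0,0,0.02,0,0,0,1],[0,0,0.02,0,0,0,1],[0,0,0,0,0,0,1],[0,0,0,0,0,0,1]]]'

```text
clock: 19.63
eef_pos: [0.6161, 0.1841, 0.0848]
tcp_rot: [-0.0, 0.707, 0.707, 0.0]
ft_force: [-1.0, -1.1, -1.0]
opening: 0.0329
grasp_force: 40.1
```

send_rows --increments '[[[0,0,0.02,0,0,0,1],[0,0,0.02,0,0,0,1],[0,0,0,0,0,0,1],[0,0,0,0,0,0,1]]]'

```text
clock: 19.97
eef_pos: [0.6161, 0.1842, 0.0847]
tcp_rot: [0.0, 0.707, 0.707, 0.0]
ft_force: [-2.7, -1.6, 5.1]
opening: 0.0331
grasp_force: 40.5
```

Floor reached. Releasing, rising and re-measuring.

send_rows --increments '[[[0,0,0,0,0,0,0.15],[0,0,0,0,0,0,0],[0,0,0,0,0,0,-0.2],[0,0,0,0,0,0,-0.4],[0,0,0,0,0,0,-0.4],[0,0,0,0,0,0,-0.4],[0,0,-0.2,0,0,0,-0.4],[0,0,-0.6,0,0,0,-0.4]]]'

```text
clock: 20.63
eef_pos: [0.6138, 0.1837, 0.1045]
tcp_rot: [-0.002, 0.707, 0.707, -0.003]
ft_force: [0.3, 0.4, -0.4]
opening: 0.0596
grasp_force: 0.0
```

send_rows --increments '[[[0,0,-0.8,0,0,0,-0.4],[0,0,-0.8,0,0,0,-0.4],[0,0,-0.8,0,0,0,-0.4],[0,0,-0.8,0,0,0,-0.4],[0,0,-0.8,0,0,0,-0.4],[0,0,-0.6,0,0,0,-1],[0,0,0,0,0,0,-1],[0,0,0,0,0,0,-1]]]'

```text
clock: 21.3
eef_pos: [0.6171, 0.1843, 0.2478]
tcp_rot: [0.001, 0.707, 0.707, 0.002]
ft_force: [-0.7, -0.4, 0.2]
opening: 0.0855
grasp_force: 0.0
```

```bash
cat > t.py <<'E'
from h import *
from scipy.optimize import least_squares
s=read_state();print(s["eef_pos"],s["opening"],s["tcp_rot"].round(4))
for n,off in(("scene",np.array([-.0025,-.0005])),("top",np.array([.0025,.0025]))):
    a=snapshot(n);P=world(a).reshape(-1,3);P=P[np.isfinite(P[:,0])];P[:,:2]-=off
    c=np.array([.5378,.1395])
    d=np.hypot(P[:,0]-c[0],P[:,1]-c[1])
    k=P[(d<.035)&(P[:,2]>.158)&(P[:,2]<.166)];print(n,"knob top",len(k),((k.min(0)+k.max(0))/2)[:2] if len(k) else 0)
    for z0,z1,l in((.109,.119,"short"),(.144,.153,"tall")):
        q=P[(d>.06)&(d<.125)&(P[:,2]>z0)&(P[:,2]<z1)]
        cl=[]
        if len(q)<20: continue
        _,lab,cen=cv2.kmeans(q[:,:2].astype(np.float32),5 if l=="short" else 1,None,(3,50,1e-5),8,cv2.KMEANS_PP_CENTERS)
        for i,x in enumerate(cen):
            p=q[lab.ravel()==i]; r=x-c; print("  ",l,len(p),x.round(4),p[:,2].mean().round(4),"ang",np.degrees(np.arctan2(r[1],r[0])).round(1),"r",np.hypot(*r).round(4))
    cv2.imwrite(f"pics/t{s['clock']:.1f}_{n}.png",cv2.resize(a["image"][150:310,180:400,::-1],None,fx=3.5,fy=3.5))
    B=P[(np.hypot(P[:,0]-.384,P[:,1]-.113)<.045)&(P[:,2]>.062)&(P[:,2]<.074)]
    if len(B)>10:
        _,l,cen=cv2.kmeans(B[:,:2].astype(np.float32),2,None,(3,50,1e-5),8,cv2.KMEANS_PP_CENTERS);print("  posts",cen)
E
python3 t.py; ls pics
```

```text
[0.61707873 0.18431136 0.24776494] 0.08553304556616408 [0.0012 0.7072 0.707  0.0017]
scene knob top 213 [0.53876435 0.13966071]
   short 135 [0.6182 0.1876] 0.1155 ang 30.9 r 0.0937
   short 100 [0.4619 0.0996] 0.1151 ang -152.3 r 0.0857
   short 113 [0.617  0.0964] 0.1155 ang -28.6 r 0.0902
   short 171 [0.524  0.2233] 0.1152 ang 99.3 r 0.0849
   short 100 [0.5392 0.0525] 0.1153 ang -89.1 r 0.087
   tall 116 [0.4619 0.1873] 0.1496 ang 147.8 r 0.0897
  posts [[0.38410863 0.09618094]
 [0.37881115 0.13522018]]
top knob top 248 [0.53714865 0.13832687]
   short 64 [0.4534 0.0886] 0.116 ang -148.9 r 0.0985
   short 101 [0.6134 0.0923] 0.1155 ang -32.0 r 0.0891
   short 117 [0.5362 0.0485] 0.1155 ang -91.0 r 0.0911
   short 109 [0.6148 0.1837] 0.1161 ang 29.8 r 0.0888
   short 47 [0.465  0.1002] 0.1162 ang -151.6 r 0.0827
  posts [[0.38392767 0.09746209]
 [0.37827957 0.13127063]]
a.png
a2.png
b.png
b2.png
c.png
d_scene.png
d_top.png
e_scene.png
e_top.png
f_scene.png
f_top.png
g_scene.png
g_top.png
t21.3_scene.png
t21.3_top.png
```

All five short tops read about 115.5 mm and the tall one is seated at about 149.8°. The block lies at about 188.8°, so the turn is about 39° counter-clockwise. Moving over the knob.

send_rows --increments '[[[-0.3,-0.5,0,0,0,0,-1],[-0.5,-0.8,0,0,0,0,-1],[-0.4,-0.8,0,0,0,0,-1],[-0.3,-0.54,0,0,0,0,-1],[0,0,0,0,0,0,-1],[0,0,0,0,0,0,-1],[0,0,0,0,0,0,-1],[0,0,0,0,0,0,-1]]]'

```text
clock: 22.07
eef_pos: [0.5373, 0.1394, 0.2447]
tcp_rot: [-0.0, 0.707, 0.707, -0.0]
ft_force: [-0.4, -0.3, 0.7]
opening: 0.0854
grasp_force: 0.0
```

send_rows --increments '[[[0,0.02,0.3,0,0,0,-1],[0,0,0.6,0,0,0,-1],[0,0,0.7,0,0,0,-1],[0,0,0.7,0,0,0,-1],[0,0,0.7,0,0,0,-1],[0,0,0.5,0,0,0,-1],[0,0,0.2,0,0,0,-1],[0,0,0,0,0,0,-1]]]'

```text
clock: 22.73
eef_pos: [0.5361, 0.1391, 0.1317]
tcp_rot: [-0.002, 0.707, 0.707, -0.002]
ft_force: [0.2, -0.5, -1.2]
opening: 0.0854
grasp_force: 0.0
```

send_rows --increments '[[[0,0,0,0,0,0,-0.3],[0,0,0,0,0,0,-0.1],[0,0,0,0,0,0,0],[0,0,0,0,0,0,0.2],[0,0,0,0,0,0,0.5],[0,0,0,0,0,0,1],[0,0,0,0,0,0,1],[0,0,0,0,0,0,1]]]'

```text
clock: 23.4
eef_pos: [0.5372, 0.1393, 0.1367]
tcp_rot: [0.0, 0.707, 0.707, 0.0]
ft_force: [-4.0, 0.7, 6.2]
opening: 0.0447
grasp_force: 43.3
```

Knob gripped. Turning counter-clockwise about 33° gently, then checking.

send_rows --increments '[[[0,0,0,0,0,0,1],[0,0,0,0,0,-0.2,1],[0,0,0,0,0,-0.4,1],[0,0,0,0,0,-0.4,1],[0,0,0,0,0,-0.4,1],[0,0,0,0,0,-0.4,1],[0,0,0,0,0,-0.4,1],[0,0,0,0,0,-0.4,1]]]'

```text
clock: 24.07
eef_pos: [0.5371, 0.1393, 0.1367]
tcp_rot: [0.0, 0.604, 0.797, 0.0]
ft_force: [-3.9, -0.3, 6.7]
opening: 0.0449
grasp_force: 43.4
```

send_rows --increments '[[[0,0,0,0,0,-0.4,1],[0,0,0,0,0,-0.4,1],[0,0,0,0,0,-0.4,1],[0,0,0,0,0,-0.4,1],[0,0,0,0,0,-0.4,1],[0,0,0,0,0,-0.4,1],[0,0,0,0,0,-0.3,1],[0,0,0,0,0,-0.2,1]]]'

```text
clock: 24.73
eef_pos: [0.5369, 0.1393, 0.1367]
tcp_rot: [-0.0, 0.477, 0.879, 0.0]
ft_force: [-4.7, 1.1, 5.7]
opening: 0.0448
grasp_force: 43.4
```

send_rows --increments '[[[0,0,0,0,0,0,1],[0,0,0,0,0,0,1],[0,0,0,0,0,0,1]]]'

```text
clock: 24.98
eef_pos: [0.5369, 0.1393, 0.1367]
tcp_rot: [-0.0, 0.477, 0.879, 0.0]
ft_force: [-5.4, -1.1, 6.0]
opening: 0.0449
grasp_force: 43.4
```

```bash
python3 t.py; ls pics | grep ^t
```

```text
[0.53691491 0.13925576 0.13671342] 0.044870438992976394 [-0.000e+00  4.771e-01  8.788e-01  1.000e-04]
scene knob top 109 [0.5388759  0.14425004]
   short 121 [0.6298 0.1467] 0.1156 ang 4.5 r 0.0923
   short 119 [0.4919 0.2176] 0.1155 ang 120.5 r 0.0906
   short 103 [0.588  0.0668] 0.1157 ang -55.4 r 0.0884
   short 128 [0.5809 0.2236] 0.1154 ang 62.8 r 0.0945
   short 40 [0.458  0.1383] 0.1146 ang -179.1 r 0.0798
   tall 98 [0.45   0.1373] 0.1496 ang -178.5 r 0.0879
  posts [[0.37987638 0.13301763]
 [0.38408193 0.10058627]]
top knob top 5 [0.53863604 0.11672482]
   short 65 [0.6291 0.1356] 0.1154 ang -2.4 r 0.0914
   short 4 [0.4407 0.1193] 0.1132 ang -168.2 r 0.0991
   short 56 [0.5928 0.0602] 0.1159 ang -55.3 r 0.0965
   short 56 [0.5776 0.065 ] 0.1155 ang -61.9 r 0.0845
   short 122 [0.4949 0.059 ] 0.1161 ang -118.0 r 0.0912
  posts [[0.38724473 0.09769623]
 [0.38039592 0.09698234]]
t21.3_scene.png
t21.3_top.png
t25.0_scene.png
t25.0_top.png
```

send_rows --increments '[[[0,0,0,0,0,-0.2,1],[0,0,0,0,0,-0.3,1],[0,0,0,0,0,-0.3,1],[0,0,0,0,0,-0.2,1],[0,0,0,0,0,0,1],[0,0,0,0,0,0,1],[0,0,0,0,0,0,1],[0,0,0,0,0,0,1]]]'

```text
clock: 25.75
eef_pos: [0.5369, 0.1392, 0.1367]
tcp_rot: [-0.0, 0.43, 0.903, 0.0]
ft_force: [-4.6, -0.7, 5.8]
opening: 0.0448
grasp_force: 43.4
```

```bash
python3 t.py; cp pics/t25.[5-9]*_scene.png pics/z.png; cp pics/t25.[5-9]*_top.png pics/zt.png; ls pics|grep ^z
```

```text
[0.53688945 0.13921071 0.13670248] 0.04477752402713484 [-0.      0.4305  0.9026  0.    ]
scene knob top 83 [0.54031611 0.14850692]
   short 133 [0.5726 0.2267] 0.1156 ang 68.3 r 0.0939
   short 43 [0.4563 0.1346] 0.1137 ang -176.5 r 0.0816
   short 142 [0.5764 0.0673] 0.1155 ang -61.9 r 0.0819
   short 129 [0.6292 0.1562] 0.1153 ang 10.4 r 0.0929
   short 116 [0.4847 0.2124] 0.1156 ang 126.0 r 0.0902
   tall 104 [0.4515 0.1287] 0.1493 ang -172.9 r 0.087
  posts [[0.38016087 0.13302907]
 [0.3858099  0.09967771]]
top knob top 2 [0.54302357 0.11695323]
   short 52 [0.5858 0.0726] 0.1157 ang -54.3 r 0.0824
   short 113 [0.5036 0.0538] 0.1158 ang -111.8 r 0.0922
   short 28 [0.629 0.141] 0.1162 ang 1.0 r 0.0912
   short 7 [0.4386 0.1136] 0.1148 ang -165.3 r 0.1026
   short 54 [0.5993 0.0626] 0.1159 ang -51.4 r 0.0985
   tall 50 [0.4494 0.1158] 0.1497 ang -165.0 r 0.0915
  posts [[0.38064736 0.09548859]
 [0.386796   0.0986916 ]]
z.png
zt.png
```

View pics/z.png

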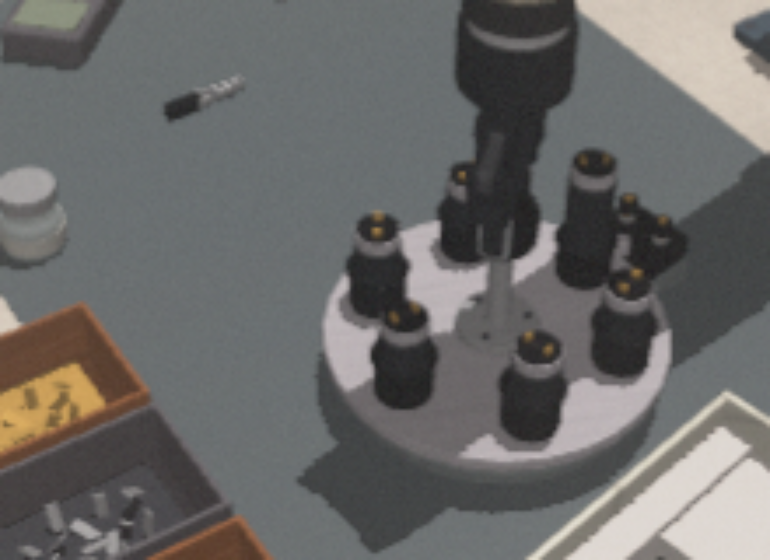

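View pics/zt.png

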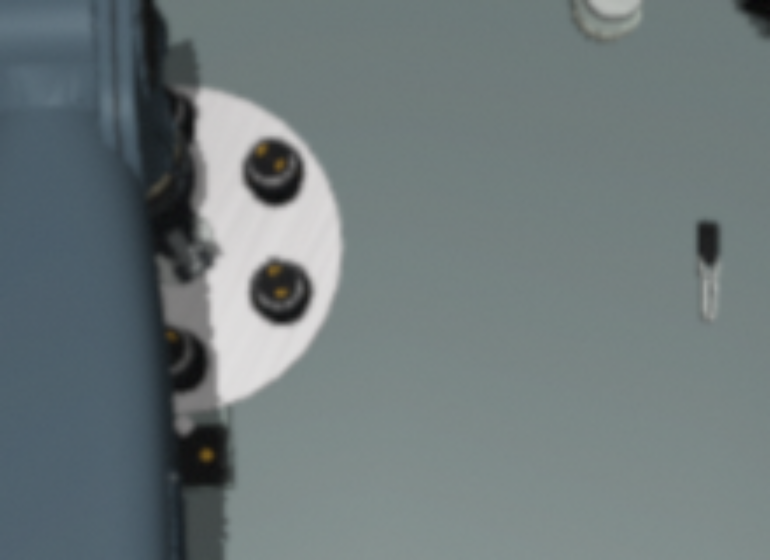

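All six cells stand in their cups. The tall one at (590,220) lines up with the hub and the block at (650,235), the measured angle is about 188.5°, and the knob is held at 43 N. Handing in.

```bash
python3 -c "
from bench import *
print(finish_job())"
```

```text
the job is handed in; nothing more can be done
None
```

I handed the job in at about 26 s of the 72 s allowed: both loose cells are on the floors of their cups, and the knob is still gripped at about 43 N with the tall cell at the test position by my measurement (about 188.5° against a target of about 188.8°). The hand-in returned no verdict.

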